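Kit out the seal-fitting carrier for a call-out

TASK

Get the steel carrier ready for a call-out: turn its wing knob so that the cross-shaped keeper swings clear of the rings, then take every seal driver from the wooden rack and hang each one handle-down in a ring of its own, with its flange fully home on the ring. Put the aluminium setting block into the nest at the end of the carrier, fully down, and swing the latch lever shut over it, and when the drivers are hung turn the wing knob back until the keeper is locked over their flanges. Leave the other things on the bench where they are.

Things in the scene. Friction and masses are not known exactly. Their poses are not given: they have to be found in the camera images.
- carrier: Steel carrier, fixed: grey base plate 170 mm (its x) by 300 mm (its y), 6 mm thick, a drop handle folded flat at each end. Origin on the bench, 5 mm from the plate's middle; z up. On it: at x 0, y +62 mm a column 24 mm in diameter with four rings and the wing knob on top; at y -88 mm the nest; at y -139 mm the latch pivot.
- ring_1 (a point): Centre of the upper face of ring 1 of 4, 118 mm above the bench. Each is a fixed steel collar, vertical bore 26 mm, outside 40 mm, 10 mm high, open below, on an arm 72 mm from the column's axis. The four form a square of 102 mm side round the column.
- ring_2 (a point): Centre of the upper face of ring 2 of 4, 118 mm above the bench. Each is a fixed steel collar, vertical bore 26 mm, outside 40 mm, 10 mm high, open below, on an arm 72 mm from the column's axis. The four form a square of 102 mm side round the column.
- ring_3 (a point): Centre of the upper face of ring 3 of 4, 118 mm above the bench. Each is a fixed steel collar, vertical bore 26 mm, outside 40 mm, 10 mm high, open below, on an arm 72 mm from the column's axis. The four form a square of 102 mm side round the column.
- ring_4 (a point): Centre of the upper face of ring 4 of 4, 118 mm above the bench. Each is a fixed steel collar, vertical bore 26 mm, outside 40 mm, 10 mm high, open below, on an arm 72 mm from the column's axis. The four form a square of 102 mm side round the column.
- keeper (a joint): Angle of the wing knob and the flat steel cross fixed under it. 0 is locked: the cross's arms (50 mm long, underside 10.5 mm above the ring tops) point at the rings and overlap hung flanges by 2 to 8 mm; they jam on a driver not fully down. 0.785 is open, arms between the rings. Grows counter-clockwise from above, range 0 to 0.80; stays where left (friction 0.06 N m).
- wing_grip (a point): Middle of the knob's wing, on the column's axis, 149 mm above the bench. The wing is an upright black bar 9 mm thick, 84 mm long along this frame's x (turns with the knob; at joint 0 the carrier's x), from 137 to 161 mm above the bench in its middle 40 mm, to 169 mm at its ears. Under it: a round hub 22 mm across. Pinch its middle. The ears pass 10 mm from hung drivers' bosses.
- rack: Wooden bench rack, fixed: a board 85 mm (x) by 240 mm (y), its top 112 mm above the bench, on two end cheeks, with four round 25 mm holes in a row along its y, 60 mm apart, in which the drivers hang by their flanges, heads up. Origin on the bench under its middle. Holes may be empty.
- driver_1: Seal driver, 0.22 kg, 126 mm tall; may be absent. Round steel handle 20 mm in diameter, 92 mm long, its last 12 mm tapering to 11 mm at the butt; head: flange 54 mm in diameter, 8 mm thick, and above it a boss 26 mm in diameter, 26 mm tall, to take it by. Origin: on the axis at the end of the butt; z towards the head (flange's underside at 92 mm, boss from 100 to 126 mm).
- driver_2: Seal driver, 0.22 kg, 126 mm tall; may be absent. Round steel handle 20 mm in diameter, 92 mm long, its last 12 mm tapering to 11 mm at the butt; head: flange 54 mm in diameter, 8 mm thick, and above it a boss 29 mm in diameter, 26 mm tall, to take it by. Origin: on the axis at the end of the butt; z towards the head (flange's underside at 92 mm, boss from 100 to 126 mm).
- driver_3: Seal driver, 0.22 kg, 126 mm tall; may be absent. Round steel handle 20 mm in diameter, 92 mm long, its last 12 mm tapering to 11 mm at the butt; head: flange 54 mm in diameter, 8 mm thick, and above it a boss 32 mm in diameter, 26 mm tall, to take it by. Origin: on the axis at the end of the butt; z towards the head (flange's underside at 92 mm, boss from 100 to 126 mm).
- driver_4: Seal driver, 0.22 kg, 126 mm tall; may be absent. Round steel handle 20 mm in diameter, 92 mm long, its last 12 mm tapering to 11 mm at the butt; head: flange 54 mm in diameter, 8 mm thick, and above it a boss 34 mm in diameter, 26 mm tall, to take it by. Origin: on the axis at the end of the butt; z towards the head (flange's underside at 92 mm, boss from 100 to 126 mm).
- block: Setting block: solid aluminium, 46 mm (its x) by 70 mm (its y) by 50 mm tall, 0.3 kg, standing on the bench; its lowest 4 mm is set in by 1.5 mm all round. Origin: centre of its underside; z up. Either way round fits the nest.
- nest (a point): Centre of the nest's floor, 6 mm above the bench, axes as the carrier's. The nest is an open pocket 49 mm (x) by 73 mm (y), walls 5 mm thick and 22 mm high; the two long walls (-x and +x sides) have a gap 40 mm wide in the middle for the fingers. The block goes in with its 70 mm side along the carrier's y; its top is then 56 mm above the bench.
- latch (a joint): Angle of the latch lever, a flat steel bar swinging level about an upright pivot at the nest's outer end. 0 is shut: it points along the carrier's +y over the block, underside 59 mm above the bench (3 mm over a seated block; jams on one not down). Opens counter-clockwise from above, to 2.1; starts open, stays where left (friction 0.03 N m).
- latch_pivot (a point): The latch's pivot axis, 62 mm above the bench; axes as the carrier's.
- latch_grip (a point): Middle of the latch's upright black finger peg (14 mm in diameter, from 65 to 97 mm above the bench), 58 mm from the pivot axis, 85 mm above the bench.
- seal_ring: A mechanical seal seat (ring 62 mm across, 20 mm high), not part of the job. Origin: centre of its underside.
- tape_measure: A tape measure 37 x 82 x 64 mm, not part of the job. Origin: centre of its underside.
- ptfe_tape: A white roll of thread tape 50 mm across, 14 mm high, not part of the job. Origin: centre of its underside.
There are look-alikes about, which are no part of the job. Leave any blue or red look-alike of the block alone.

How it is judged (in metres and radians):
On the way, in this order (a step that is already met when the one before it is completed fails the run):
1. the keeper is turned clear of the rings (value of joint keeper above 0.6 rad), for 0.2 s.
2. every driver hangs in a ring, flange home ((horizontal distance between driver_1 and ring_1 below 0.008 m or horizontal distance between driver_1 and ring_2 below 0.008 m or horizontal distance between driver_1 and ring_3 below 0.008 m or horizontal distance between driver_1 and ring_4 below 0.008 m) and height (world z) of driver_1 between 0.021 and 0.031 m and angle between each of driver_1, driver_2, driver_3, driver_4's own z axis and vertical below 0.1 rad and (horizontal distance between driver_2 and ring_1 below 0.008 m or horizontal distance between driver_2 and ring_2 below 0.008 m or horizontal distance between driver_2 and ring_3 below 0.008 m or horizontal distance between driver_2 and ring_4 below 0.008 m) and height (world z) of driver_2 between 0.021 and 0.031 m and (horizontal distance between driver_3 and ring_1 below 0.008 m or horizontal distance between driver_3 and ring_2 below 0.008 m or horizontal distance between driver_3 and ring_3 below 0.008 m or horizontal distance between driver_3 and ring_4 below 0.008 m) and height (world z) of driver_3 between 0.021 and 0.031 m and (horizontal distance between driver_4 and ring_1 below 0.008 m or horizontal distance between driver_4 and ring_2 below 0.008 m or horizontal distance between driver_4 and ring_3 below 0.008 m or horizontal distance between driver_4 and ring_4 below 0.008 m) and height (world z) of driver_4 between 0.021 and 0.031 m), for 0.2 s.
At the end, for the whole second after the job is handed in: Each driver present hangs within 0.1 rad of upright, butt within 8 mm of a ring's axis and 21 to 31 mm above the bench (26 is home); block underside within 5 mm of the centre of the nest floor, upright; latch within 0.15 rad of shut, keeper within 0.12 of locked; all at rest (all of step 2 and distance between block and nest below 0.005 m and angle between block's own z axis and vertical below 0.06 rad and value of joint latch below 0.15 rad and value of joint keeper below 0.12 rad and linear speed of each of driver_1, driver_2, driver_3, driver_4, block below 0.02 m/s); the robot touches nothing.
It fails at once if the seal seat is shoved more than 3 cm from its place (distance of seal_ring from where it was at the start of the episode above 0.03 m).
It fails at once if the tape measure is shoved more than 3 cm from its place (distance of tape_measure from where it was at the start of the episode above 0.03 m).
It fails at once if the roll of thread tape is shoved more than 3 cm from its place (distance of ptfe_tape from where it was at the start of the episode above 0.03 m).
Of driver_1, driver_2, driver_3, driver_4 only 2 to 4 are there at a start; the rules pass over those that are not, and their reading is None.
At some moment in a run one of block may be knocked a few centimetres aside while the robot is not near it.
It also fails if it takes over 210 s, if anything falls off the work surface, if the arm or the gripper's body presses on something with over 40 N, if the wrist force passes 120 N, or if a joint passes its speed limit or range.

ROBOT

A 6-joint arm with a two-finger parallel gripper is mounted at the origin on a cart in front of the work surface, level with it; the furniture and walls round the work are solid. World frame = base frame: x ahead of the robot, y to its left, z up, the work surface at z = 0. Lengths are in mm, angles in rad, forces in N, time in s.
With the tool pointing down it reaches from about 300 to 775 mm from the base axis. Payload 14.6 kg.
Tool frame: the origin (TCP) lies at the very end of the fingers, on their centre line; the grasp point (between the pads) lies 19 mm behind it; z points along the fingers, y is the line along which they close (so a half turn about z gives the same grasp; the last joint's range is limited). The gripper opens to 94 mm and grips with 3 to 60 N. Pads are 16 mm wide; open, the fingers measure 119 mm over their backs; the gripper's body (75 mm by 177 mm) begins 78 mm behind the grasp point.
Start: joints at [-1.363, 0.3, 1.521, -0, 1.321, -0.067], TCP at [149.238, -529.355, 205.446] pointing down, gripper open.
Joint ranges: [-3.03, 3.03], [-0.79, 2.21], [0.23, 2.52], [-1.04, 4.18], [0, 3.07], [-2.55, 2.55]. Speed limits (rad/s): [2.22, 2.22, 2.57, 3.14, 3.14, 3.14].

INTERFACE

Orientations are given as [roll, pitch, yaw] about the fixed x, y, z axes, in that order (R = Rz(yaw) Ry(pitch) Rx(roll)).
In Python, from cell import manip, optics gives the robot as it stands.
- The arm moves only by the shell command python3 -m crank 'ROWS' [FORCE]. ROWS is JSON, a list of rows, each a list of 7 numbers: the opening in per cent of the stroke, from 0 (shut) to 100 (fully open), then the shift along the tool's x, y, z in mm, then the turn, a rotation vector about the tool's x, y, z in rad. A call has 1 to 10 rows; each row is the pose to reach, as a shift and turn from the pose commanded when the call began, along the tool's axes at that moment; what a row does not reach only later rows make up. A row lasts 1/10 s, in which the tool goes at most 50 mm and 8.59 degrees, less where a joint would pass 70% of its speed; a pose out of reach is approached as far as the arm can. A call with a gripper value outside its range is refused whole. The fingers move at their own pace and stop on an object; FORCE is the grip in N (left out, the last holds). Time passes only in rows, so rows that repeat a pose let the fingers close. It gives the time, the measured TCP pose, the force, the opening and the grip force at its end, in the units of the state.
- manip.read_state(): the state, without advancing time (a new reading comes with each control period).
- optics.camera(name): name is "scene" or "top"; returns (picture, depth): 400x640x3 uint8, red, green, blue; 400x640 float32, mm along the optical axis (not along the pixel's ray), 0 where there is no reading.
- optics.calibration(name): a dict with "camera_matrix" (3x3 intrinsics, pixels), "k1" (the pictures are not rectified: a ray, as slopes to the right and down, at radius r is drawn at 1 + k1 r^2 times it, then the intrinsics apply), "R" (3x3) and "t" (3): a world point X has camera coordinates R X + t. Camera axes: x right, y down, z forward; pixel columns grow to the right and rows downward; lengths in mm; the calibration is good to about 2 mm. A picture is of the moment at which its call begins. calibration takes no time and is no camera call.
- manip.sign_off(): hands the job in; it is judged then, once.
The state is a dict: "clock": time; "joints": joint angles; "qd": joint speeds; "effort": joint torques, N m; "eef_pos": TCP position; "eef_rot": TCP orientation; "wrist_force": force on the tool from outside, world axes, zero at the start; "moment": the same for the moment, N m; "finger_gap": finger opening in mm; "finger_force": force on a finger pad.
Only numpy, scipy, OpenCV 4.12 (cv2) and the standard library are available. Lean on these libraries where they do the work, as an engineer would, in place of code of your own. Each camera call takes 0.05 s, during which the arm holds its last target. There are 200 camera calls.

## Working session

There is one attempt and no reset: what is moved stays moved. The work goes in short steps, Python scripts to look and compute and a shell command to move; the robot and the scene stay as the last step left them, time stands still between calls to the robot, and variables do not carry over. Pictures are saved under pics/ and viewed, at most 14 in all, crops included, and the job is handed in when it is done.

```bash
ls; mkdir -p pics
cat > h.py <<'E'
import numpy as np, cv2
from cell import manip, optics
def snap(n,save=None):
    p,d=optics.camera(n)
    if save: cv2.imwrite('pics/'+save,cv2.cvtColor(p,cv2.COLOR_RGB2BGR))
    return p,d
def cloud(n,d):
    c=optics.calibration(n);K=np.array(c['camera_matrix']);k=c['k1']
    R=np.array(c['R']);t=np.array(c['t'])
    v,u=np.mgrid[:d.shape[0],:d.shape[1]].astype(float)
    x=(u-K[0,2])/K[0,0];y=(v-K[1,2])/K[1,1]
    rd=np.hypot(x,y);r=rd.copy()
    for _ in range(10): r=rd/(1+k*r*r)
    s=np.where(rd>0,r/np.maximum(rd,1e-9),1)
    P=np.stack([x*s*d,y*s*d,d],-1).astype(float)
    return (P-t)@R   # R^T (P-t)
E
python3 - <<'E'
from h import *
for n in('scene','top'):
    p,d=snap(n,n+'0.png'); W=cloud(n,d); np.savez(n+'0.npz',p=p,d=d,W=W)
    c=optics.calibration(n); print(n,c, 'campos',-np.array(c['R']).T@np.array(c['t']))
print(manip.read_state())
E
```

```text
pics
scene {'camera_matrix': array([[411.96800927,   0.        , 325.2504761 ],
       [  0.        , 411.96800927, 201.37868731],
       [  0.        ,   0.        ,   1.        ]]), 'k1': -0.07436664642809135, 'R': array([[-0.70905103, -0.70512872,  0.00633476],
       [-0.37746505,  0.37194604, -0.84804261],
       [ 0.59562302, -0.60369663, -0.52989017]]), 't': array([ 357.32927807,  333.02439995, 1186.70673976])} campos [-327.76008563  844.50689392  908.97952811]
top {'camera_matrix': array([[415.6722067 ,   0.        , 319.91384836],
       [  0.        , 415.6722067 , 201.50279037],
       [  0.        ,   0.        ,   1.        ]]), 'k1': -0.04897130139187943, 'R': array([[-2.28379321e-02, -9.99733277e-01, -3.43579029e-03],
       [-9.89296868e-01,  2.30946749e-02, -1.44077561e-01],
       [ 1.44118481e-01,  1.08583005e-04, -9.89560434e-01]]), 't': array([ -23.82114232,  571.13276552, 1238.84333699])} campos [ 385.93561027  -37.13943152 1308.11592133]
{'clock': 0.1, 'joints': array([-1.36256508e+00,  3.00419463e-01,  1.52152008e+00,  3.41164650e-05,
        1.32070674e+00, -6.66316330e-02]), 'qd': array([-0.0021303 , -0.0014166 , -0.00024325,  0.00079863,  0.00052997,
       -0.00157046]), 'effort': array([ 1.23060734e-03, -5.32645869e+01, -3.53283727e+01,  7.09470478e-02,
        2.34898611e-02, -5.98440670e-05]), 'eef_pos': array([ 149.21800255, -529.12413552,  204.94046105]), 'eef_rot': array([-3.14054356e+00, -1.03125863e-04,  2.74854367e-01]), 'wrist_force': array([ 0.25919027, -0.18210861, -0.33191544]), 'moment': array([-0.00135717, -0.00504773, -0.04270653]), 'finger_force': 0.0, 'finger_gap': 94.07867536950762}
```

View pics/top0.png

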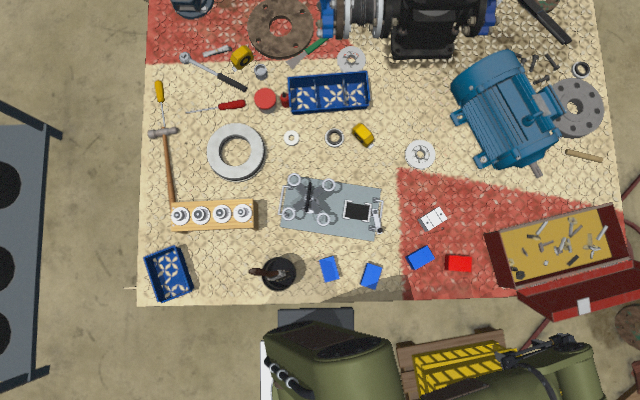

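View pics/scene0.png

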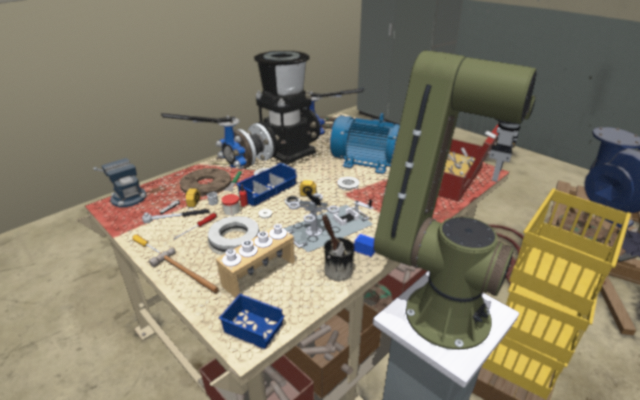

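The top view shows the rack with four drivers at (180,215), (200,214), (221,213) and (242,212), and the carrier at (332,208) with its knob near (309,197), nest at (357,211) and latch near (378,215).

These could be taken for the block:
- aluminium piece at (433,218)
- blue pieces at (329,269), (371,275) and (420,257)
- red piece at (459,263)

I choose (433,218) and will check it in a close crop.

Run:
```python
from h import *
z=np.load('top0.npz');p=z['p'];W=z['W']
c=cv2.resize(p[165:295,265:475],None,fx=3.8,fy=3.8,interpolation=cv2.INTER_CUBIC)
cv2.imwrite('pics/crop0.png',cv2.cvtColor(c,cv2.COLOR_RGB2BGR))
for u,v in [(180,215),(200,214),(221,213),(242,212),(433,218),(294,180),(329,184),(288,213),(323,219),(309,197),(308,185),(310,210),(357,211),(378,215),(375,205),(278,272),(334,137),(291,138),(363,134),(236,152)]:
    print((u,v),W[v,u].round(1))
# boss centroids: z within 130..145
H=W[...,2]
m=((H>130)&(H<148)).astype(np.uint8)
m[:, :160]=0; m[:,275:]=0; m[:190]=0;m[240:]=0
n,l,s,ce=cv2.connectedComponentsWithStats(m)
for i in range(1,n):
    if s[i,4]>15: print(s[i],W[l==i].mean(0).round(1),np.ptp(W[l==i],axis=0).round(1))
r=((H>103)&(H<116)); r[:,:160]=0; r[:,275:]=0;r[:190]=0;r[245:]=0
q=W[r][:,:2]; print('rack',cv2.minAreaRect(q.astype(np.float32)), len(q))
b=((H>40)&(H<60)); b[:,:415]=0;b[:,450:]=0;b[:200]=0;b[235:]=0
q=W[b][:,:2];print('block',cv2.minAreaRect(q.astype(np.float32)),len(q),q.mean(0),H[b].mean())
```

```text
(180, 215) [525.7 359.6 146.7]
(200, 214) [527.5 302.9 145.5]
(221, 213) [528.9 243.1 145.7]
(242, 212) [530.2 183.1 147.6]
(433, 218) [ 510.5 -381.2   47.8]
(294, 180) [646.6  44.    7.1]
(329, 184) [631.9 -67.3   2.3]
(288, 213) [540.4  63.9  13.5]
(323, 219) [519.6 -45.4   6.8]
(309, 197) [567.7  -6.6 152.9]
(308, 185) [599.3  -4.9 167.6]
(310, 210) [548.4  -5.2  12.3]
(357, 211) [ 542.6 -153.3    5.8]
(378, 215) [ 5.289e+02 -2.199e+02  4.000e-01]
(375, 205) [ 559.9 -210.5    9.4]
(278, 272) [360.5  86.1 118.2]
(334, 137) [786.  -87.5   5.3]
(291, 138) [7.875e+02 5.240e+01 6.000e-01]
(363, 134) [ 774.8 -175.2   66.5]
(236, 152) [745.  231.6   0.8]
[214 207  13  12  88] [530.3 245.  143.7] [31.4 31.6 15.3]
[192 209  14  12  99] [525.8 307.2 143.6] [31.5 34.6 17.4]
[237 208  10   9  53] [530.6 185.5 143.9] [23.4 24.2 16.1]
[172 210  12  11  69] [526.  368.1 143.1] [27.4 29.4 16.5]
rack ((529.1017456054688, 278.02685546875), (86.02788543701172, 242.21307373046875), 1.4761382341384888) 1261
block ((510.0297546386719, -382.6448669433594), (46.594970703125, 72.23979949951172), 29.46662139892578) 359 [ 509.30842202 -381.57949027] 50.55643771402172
```

View pics/crop0.png

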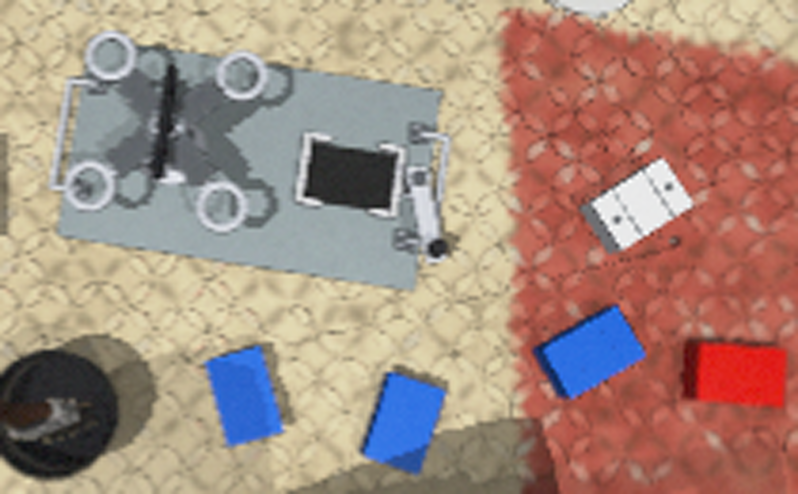

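The crop shows the aluminium block with its two dot holes at crop (638,205), full (433,219), so the choice holds. The rings are at crop (111,57), (241,76), (89,185) and (221,206). The latch peg is open at crop (436,247).

```bash
cat >> h.py <<'E'
def ray(n,u,v,z):
    c=optics.calibration(n);K=c['camera_matrix'];k=c['k1'];R=c['R'];t=c['t']
    x,y=(u-K[0,2])/K[0,0],(v-K[1,2])/K[1,1];rd=np.hypot(x,y);r=rd
    for _ in range(10): r=rd/(1+k*r*r)
    s=r/rd; dd=R.T@np.array([x*s,y*s,1]);o=-R.T@t
    return (o+dd*(z-o[2])/dd[2])
E
python3 - <<'E'
from h import *
from scipy.optimize import least_squares
z=np.load('top0.npz');p=z['p'];W=z['W'];H=W[...,2]
px=[(111,57),(241,76),(89,185),(221,206)]
R=np.array([ray('top',a/3.8+265-.4,b/3.8+165-.4,118)[:2] for a,b in px])
print(R.round(1)); print('center',R.mean(0)); 
d=R[2]-R[0];print('side',[np.linalg.norm(R[i]-R[j]).round(1) for i,j in((0,1),(2,3),(0,2),(1,3))])
ang=lambda v:np.degrees(np.arctan2(v[1],v[0]))
print(ang(R[0]-R[1]),ang(R[2]-R[3]),ang(R[0]-R[2]),ang(R[1]-R[3]))
def model(q): 
    a=q[2]+np.pi/4+np.arange(4)*np.pi/2
    return q[:2]+72*np.c_[np.cos(a),np.sin(a)]
m=(H>112)&(H<122);m[:,:270]=0;m[:,350:]=0;m[:165]=0;m[235:]=0
P=W[m][:,:2]
def res(q):
    D=np.linalg.norm(P[:,None]-model(q)[None],axis=2).min(1); return np.abs(D-16.5)
s=least_squares(res,[*R.mean(0),np.radians(ang(R[0]-R[1]))-np.pi/2],loss='soft_l1',f_scale=3)
print('fit',s.x,np.degrees(s.x[2]),len(P),np.median(res(s.x)));print(model(s.x).round(1))
# plate
m=(H>3)&(H<9);m[:,:270]=0;m[:,390:]=0;m[:165]=0;m[250:]=0
hs=cv2.cvtColor(p,cv2.COLOR_RGB2HSV);m&=(hs[...,1]<60)
m=cv2.morphologyEx(m.astype(np.uint8),cv2.MORPH_OPEN,np.ones((3,3)))>0
print('plate',cv2.minAreaRect(W[m][:,:2].astype(np.float32)),m.sum())
print('nest corners',[ray('top',a/3.8+265-.4,b/3.8+165-.4,28)[:2].round(1) for a,b in((300,134),(404,148),(396,214),(297,202))])
print('peg',ray('top',436/3.8+264.6,247/3.8+164.6,97).round(1),'pivot',ray('top',419/3.8+264.6,176/3.8+164.6,65).round(1))
print('wing ends',ray('top',171/3.8+264.6,65/3.8+164.6,169).round(1),ray('top',160/3.8+264.6,178/3.8+164.6,169).round(1))
m=(H>150)&(H<172);m[:,:290]=0;m[:,325:]=0;m[:175]=0;m[220:]=0
print('wing',cv2.minAreaRect(W[m][:,:2].astype(np.float32)),m.sum())
E
```

```text
[[625.6  37.6]
 [608.4 -61.7]
 [527.1  55.7]
 [508.8 -44. ]]
center [567.4709318   -3.10590812]
side [np.float64(100.9), np.float64(101.4), np.float64(100.1), np.float64(101.2)]
80.19347688353822 79.59744387459234 -10.386509438944543 -10.072229831664002
fit [ 5.67752855e+02 -2.43713475e+00 -1.76278744e-01] -10.100028038502284 350 1.9277025653484916
[[626.8  38.8]
 [526.6  56.6]
 [508.7 -43.6]
 [608.9 -61.5]]
plate ((557.1036376953125, -68.06993103027344), (299.8765563964844, 170.883544921875), 80.69319152832031) 935
nest corners [array([ 575.8, -110.7]), array([ 562.2, -195.5]), array([ 508.2, -186.8]), array([ 519.9, -106.5])]
peg [ 475.5 -208.5   97. ] pivot [ 534.5 -201.9   65. ]
wing ends [608.3  -9.5 169. ] [5.25e+02 1.00e-01 1.69e+02]
wing ((567.6336059570312, -0.9896821975708008), (11.498342514038086, 82.77078247070312), 80.55575561523438) 96
```

```bash
cat > go.py <<'E'
# print tool-frame shift for world targets "x,y,z,yaw" ... all relative to the present pose
import sys, numpy as np
from cell import manip
s=manip.read_state(); x,y,z=s['eef_pos']; yaw=s['eef_rot'][2]
print('now',np.round(s['eef_pos'],1),np.round(s['eef_rot'],3),'gap',round(s['finger_gap'],1),'q',np.round(s['joints'],2),'t',round(s['clock'],1))
for a in sys.argv[1:]:
    X,Y,Z,w=map(float,a.split(',')); dx,dy=X-x,Y-y; c,k=np.cos(yaw),np.sin(yaw)
    print('->',[round(v,1) for v in (dx*c+dy*k, dx*k-dy*c, z-Z)],'rz',round(yaw-w,3),'dist',round(np.linalg.norm([dx,dy,Z-z])))
E
python3 go.py 567.6,-2.4,250,-0.174 567.6,-2.4,180,-0.174
```

```text
now [ 149.2 -529.1  204.9] [-3.141 -0.     0.275] gap 94.1 q [-1.36  0.3   1.52  0.    1.32 -0.07] t 0.1
-> [np.float64(545.6), np.float64(-393.4), np.float64(-45.1)] rz 0.449 dist 674
-> [np.float64(545.6), np.float64(-393.4), np.float64(24.9)] rz 0.449 dist 673
```

```bash
python3 -m crank '[[60,10,-8,-20,0,0,0],[60,50,-36,-45,0,0,0],[60,95,-68,-45,0,0,0],[60,135,-97,-45,0,0,0],[60,175,-126,-45,0,0,0],[60,215,-155,-45,0,0,0],[60,255,-184,-45,0,0,0],[60,295,-213,-45,0,0,0],[60,335,-242,-45,0,0,0],[60,370,-267,-45,0,0,0]]' 20
python3 go.py 567.6,-2.4,250,-0.174
```

```text
clock: 1.1
eef_pos: [433.7, -170.0, 250.4]
eef_rot: [3.142, -0.0, 0.275]
wrist_force: [1.2, -1.3, -0.5]
finger_gap: 56.5
finger_force: 0.0
now [ 433.7 -170.   250.4] [ 3.142 -0.     0.275] gap 56.5 q [-0.45  0.08  1.68 -0.    1.38  0.84] t 1.1
-> [np.float64(174.3), np.float64(-125.0), np.float64(0.4)] rz 0.449 dist 214
```

```bash
python3 -m crank '[[45,40,-29,0,0,0,0.1],[45,80,-58,0,0,0,0.2],[45,120,-86,0,0,0,0.3],[45,150,-108,0,0,0,0.4],[45,174,-125,0,0,0,0.449],[45,174,-125,35,0,0,0.449],[45,174,-125,70,0,0,0.449],[45,174,-125,95,0,0,0.449],[45,174,-125,109,0,0,0.449],[45,174,-125,110,0,0,0.449]]'
python3 go.py 567.6,-2.4,140,-0.174; python3 -m crank '[[0,0,0,0,0,0,0],[0,0,0,0,0,0,0],[0,0,0,0,0,0,0],[0,0,0,0,0,0,0],[0,0,0,0,0,0,0],[0,0,0,0,0,0,0],[0,0,0,0,0,0,0]]' 25
```

```text
clock: 2.1
eef_pos: [565.8, -4.5, 139.0]
eef_rot: [3.141, 0.003, -0.174]
wrist_force: [0.3, -0.0, 1.3]
finger_gap: 42.5
finger_force: 0.0
now [565.8  -4.5 139. ] [ 3.141e+00  3.000e-03 -1.740e-01] gap 42.5 q [-0.07  0.4   1.55  0.    1.2   1.67] t 2.1
-> [np.float64(1.4), np.float64(-2.3), np.float64(-1.0)] rz -0.0 dist 3
clock: 2.8
eef_pos: [567.2, -1.8, 141.2]
eef_rot: [-3.137, -0.002, -0.173]
wrist_force: [4.3, 18.1, 0.3]
finger_gap: 8.6
finger_force: 25.0
```

```bash
python3 -m crank '[[0,0,-0.8,0,0,0,-0.08],[0,0,-0.8,0,0,0,-0.17],[0,0,-0.8,0,0,0,-0.26],[0,0,-0.8,0,0,0,-0.35],[0,0,-0.8,0,0,0,-0.44],[0,0,-0.8,0,0,0,-0.53],[0,0,-0.8,0,0,0,-0.62],[0,0,-0.8,0,0,0,-0.70],[0,0,-0.8,0,0,0,-0.775],[0,0,-0.8,0,0,0,-0.775]]'; python3 go.py
```

```text
clock: 3.8
eef_pos: [567.2, -1.8, 141.2]
eef_rot: [-3.14, -0.003, 0.604]
wrist_force: [2.7, 12.2, 1.3]
finger_gap: 8.6
finger_force: 25.0
now [567.2  -1.8 141.2] [-3.14e+00 -3.00e-03  6.04e-01] gap 8.6 q [-0.07  0.4   1.55  0.    1.2   0.9 ] t 3.8
```

```bash
python3 - <<'E'
from h import *
z=np.load('top0.npz');p=z['p'];W=z['W'];H=W[...,2]
hs=cv2.cvtColor(p,cv2.COLOR_RGB2HSV)
m=((hs[...,1]<60)&(H>60)).astype(np.uint8);m[:, :165]=0; m[:,262:]=0; m[:195]=0;m[235:]=0
n,l,s,ce=cv2.connectedComponentsWithStats(m)
for i in range(1,n):
    if s[i,4]<30: continue
    cnt=cv2.findContours((l==i).astype(np.uint8),0,2)[0][0]
    (u,v),r=cv2.minEnclosingCircle(cnt); e=cv2.fitEllipse(cnt)
    print(s[i],'enc',ray('top',u,v,118).round(1),round(r,1),'ell',ray('top',*e[0],118).round(1),np.round(e[1],1))
T=(H>141)&(H<151);T[:, :165]=0; T[:,262:]=0; T[:195]=0;T[235:]=0
n,l,s,ce=cv2.connectedComponentsWithStats(T.astype(np.uint8))
for i in range(1,n):
    if s[i,4]>10: print('top',s[i,4],W[l==i].mean(0).round(1),ray('top',*ce[i],146).round(1))
E
python3 -m crank '[[45,0,0,0,0,0,0],[45,0,0,0,0,0,0],[45,0,0,0,0,0,0],[45,0,0,-20,0,0,0],[45,0,0,-60,0,0,0],[45,0,0,-100,0,0,0],[70,0,0,-130,0,0,0],[70,0,0,-150,0,0,0]]'; python3 go.py 531,187,290,1.57 531,187,240,1.57
```

```text
[212 205  20  18 278] enc [531.6 248.2 118. ] 9.5 ell [530.9 248.2 118. ] [18.  18.2]
[233 204  19  18 279] enc [531.  188.8 118. ] 9.5 ell [531.7 189.  118. ] [18.  18.5]
[171 207  19  19 292] enc [525.4 373.4 118. ] 10.9 ell [527.5 371.3 118. ] [18.5 20. ]
[192 206  18  19 275] enc [526.4 309.4 118. ] 9.6 ell [527.8 309.7 118. ] [17.4 18.8]
top 98 [530.2 246.7 145.9] [530.1 246.7 146. ]
top 113 [527.  308.4 145.9] [527.  308.4 146. ]
top 62 [531.1 186.6 146.4] [531.1 186.7 146. ]
top 80 [526.7 369.6 146.8] [526.8 369.9 146. ]
clock: 4.6
eef_pos: [566.8, -3.9, 293.1]
eef_rot: [3.14, -0.002, 0.6]
wrist_force: [-0.0, 0.0, 0.0]
finger_gap: 55.1
finger_force: 0.0
now [566.8  -3.9 293.1] [ 3.14e+00 -2.00e-03  6.00e-01] gap 55.1 q [-0.07  0.29  1.34 -0.    1.52  0.9 ] t 4.6
-> [np.float64(78.3), np.float64(-177.7), np.float64(3.1)] rz -0.97 dist 194
-> [np.float64(78.3), np.float64(-177.7), np.float64(53.1)] rz -0.97 dist 201
```

```bash
python3 -m crank '[[70,10,-22,0,0,0,-0.12],[70,20,-45,0,0,0,-0.25],[70,32,-72,0,0,0,-0.37],[70,45,-102,10,0,0,-0.5],[70,57,-130,20,0,0,-0.63],[70,68,-154,35,0,0,-0.76],[70,75,-170,50,0,0,-0.88],[70,78.5,-177.5,65,0,0,-0.97],[70,78.5,-178,75,0,0,-0.97],[70,78.5,-178,75,0,0,-0.97]]'; python3 go.py 531,187.5,124,1.585
```

```text
clock: 5.6
eef_pos: [530.3, 187.1, 214.3]
eef_rot: [-3.14, 0.001, 1.568]
wrist_force: [0.3, 0.2, 0.3]
finger_gap: 66.1
finger_force: 0.0
now [530.3 187.1 214.3] [-3.140e+00  1.000e-03  1.568e+00] gap 66.1 q [ 0.27  0.32  1.47 -0.    1.35  0.28] t 5.6
-> [np.float64(0.4), np.float64(0.7), np.float64(90.3)] rz -0.017 dist 90
```

```bash
python3 -m crank '[[70,0,0.7,25,0,0,0],[70,0,0.7,55,0,0,0],[70,0,0.7,80,0,0,0],[70,0,0.7,90,0,0,0],[70,0,0.7,90,0,0,0],[0,0,0.7,90,0,0,0],[0,0,0.7,90,0,0,0],[0,0,0.7,90,0,0,0],[0,0,0.7,90,0,0,0],[0,0,0.7,90,0,0,0]]' 25; python3 -m crank '[[0,0,0,0,0,0,0],[0,0,0,-20,0,0,0],[0,0,0,-60,0,0,0],[0,0,0,-100,0,0,0],[0,0,0,-140,0,0,0],[0,0,0,-165,0,0,0],[0,0,0,-165,0,0,0]]'; python3 go.py
```

```text
clock: 6.6
eef_pos: [531.5, 187.6, 125.8]
eef_rot: [3.141, -0.0, 1.571]
wrist_force: [0.6, 0.1, -0.4]
finger_gap: 29.3
finger_force: 0.0
clock: 7.3
eef_pos: [532.2, 187.8, 293.7]
eef_rot: [3.136, -0.002, 1.571]
wrist_force: [0.6, -0.4, -2.5]
finger_gap: 25.4
finger_force: 25.0
now [532.2 187.8 293.7] [ 3.136e+00 -2.000e-03  1.571e+00] gap 25.4 q [0.27 0.28 1.34 0.   1.51 0.27] t 7.3
```

```bash
python3 go.py 608.8,-61.2,290,2.18
```

```text
now [532.2 187.8 293.7] [ 3.136e+00 -2.000e-03  1.571e+00] gap 25.4 q [0.27 0.28 1.34 0.   1.51 0.27] t 7.3
-> [np.float64(-249.0), np.float64(76.6), np.float64(3.7)] rz -0.609 dist 261
```

```bash
python3 -m crank '[[0,-15,4,0,0,0,-0.05],[0,-45,14,0,0,0,-0.12],[0,-80,25,0,0,0,-0.2],[0,-115,35,0,0,0,-0.28],[0,-150,46,0,0,0,-0.37],[0,-185,57,0,0,0,-0.45],[0,-215,66,0,0,0,-0.53],[0,-238,73,0,0,0,-0.59],[0,-248,76.5,0,0,0,-0.609],[0,-249,76.6,0,0,0,-0.609]]'
python3 - <<'E'
from h import *
p,d=snap('scene'); W=cloud('scene',d); np.savez('s1.npz',p=p,W=W)
c=cv2.resize(p[120:260,230:410],None,fx=4,fy=4,interpolation=cv2.INTER_CUBIC)
cv2.imwrite('pics/s1.png',cv2.cvtColor(c,cv2.COLOR_RGB2BGR))
E
python3 go.py 608.8,-61.2,220,2.18
```

```text
clock: 8.3
eef_pos: [607.8, -62.6, 288.0]
eef_rot: [-3.139, -0.002, 2.178]
wrist_force: [-0.8, -0.2, -3.9]
finger_gap: 25.7
finger_force: 25.0
now [607.7 -61.8 288.5] [-3.140e+00 -2.000e-03  2.178e+00] gap 25.0 q [-0.16  0.4   1.2   0.    1.55 -0.77] t 8.3
-> [np.float64(-0.1), np.float64(1.3), np.float64(68.5)] rz -0.002 dist 68
```

View pics/s1.png

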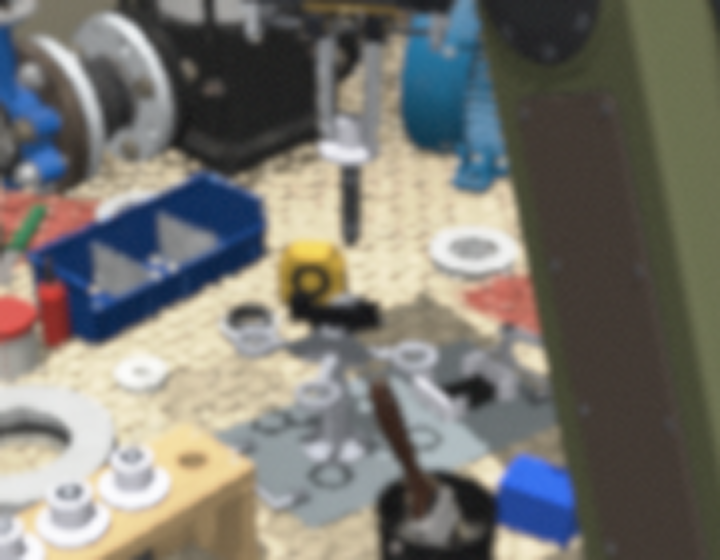

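The driver hangs straight and upright between the fingers at crop (350,155). One rack hole, at crop (190,460), is now empty. Next I lower it into the ring.

```bash
python3 -m crank '[[0,0,1.3,15,0,0,0],[0,0,1.3,35,0,0,0],[0,0,1.3,50,0,0,0],[0,0,1.3,60,0,0,0],[0,0,1.3,70,0,0,0],[0,0,1.3,75,0,0,0],[0,0,1.3,80,0,0,0],[0,0,1.3,85,0,0,0],[0,0,1.3,90,0,0,0],[0,0,1.3,90,0,0,0]]';python3 go.py 608.8,-61.2,133,2.18
```

```text
clock: 9.35
eef_pos: [608.9, -60.7, 199.8]
eef_rot: [-3.141, -0.001, 2.18]
wrist_force: [0.6, 0.5, -1.2]
finger_gap: 25.3
finger_force: 25.0
now [608.9 -60.7 199.8] [-3.141e+00 -1.000e-03  2.180e+00] gap 25.3 q [-0.16  0.44  1.34 -0.    1.36 -0.77] t 9.3
-> [np.float64(-0.3), np.float64(-0.4), np.float64(66.8)] rz -0.0 dist 67
```

No contact force, and the butt is in the ring. I continue down.

```bash
python3 -m crank '[[0,0,0,10,0,0,0],[0,0,0,22,0,0,0],[0,0,0,34,0,0,0],[0,0,0,46,0,0,0],[0,0,0,56,0,0,0],[0,0,0,62,0,0,0],[0,0,0,65,0,0,0],[0,0,0,66.5,0,0,0],[0,0,0,66.5,0,0,0]]';python3 -m crank '[[45,0,0,0,0,0,0],[45,0,0,0,0,0,0],[45,0,0,0,0,0,0],[45,0,0,-10,0,0,0],[45,0,0,-40,0,0,0],[45,0,0,-80,0,0,0],[60,0,0,-110,0,0,0],[70,0,0,-120,0,0,0]]'; python3 go.py 530.2,247.4,215,1.571
```

```text
clock: 10.25
eef_pos: [609.2, -60.7, 134.1]
eef_rot: [3.141, 0.0, 2.18]
wrist_force: [-0.5, 0.5, -2.6]
finger_gap: 25.3
finger_force: 25.0
clock: 11.05
eef_pos: [609.9, -60.8, 258.3]
eef_rot: [3.137, 0.004, 2.18]
wrist_force: [0.7, 0.1, 0.2]
finger_gap: 54.9
finger_force: 0.0
now [609.9 -60.8 258.3] [3.137 0.004 2.18 ] gap 54.9 q [-0.16  0.41  1.25  0.    1.47 -0.77] t 11.1
-> [np.float64(298.4), np.float64(111.0), np.float64(43.3)] rz 0.609 dist 321
```

```bash
python3 -m crank '[[70,25,9,0,0,0,0.06],[70,65,24,0,0,0,0.13],[70,110,41,0,0,0,0.22],[70,155,58,0,0,0,0.31],[70,200,74,0,0,0,0.4],[70,240,89,10,0,0,0.5],[70,270,100,20,0,0,0.58],[70,290,108,35,0,0,0.61],[70,298,111,43,0,0,0.61],[70,298.4,111,43,0,0,0.61]]'; python3 go.py 530.2,247.4,125.5,1.571
```

```text
clock: 12.05
eef_pos: [528.8, 247.8, 209.6]
eef_rot: [-3.139, 0.001, 1.572]
wrist_force: [0.1, -0.2, 0.5]
finger_gap: 66.0
finger_force: 0.0
now [528.8 247.8 209.6] [-3.139e+00  1.000e-03  1.572e+00] gap 66.0 q [ 0.38  0.37  1.41 -0.    1.36  0.37] t 12.1
-> [np.float64(-0.4), np.float64(1.4), np.float64(84.1)] rz 0.001 dist 84
```

```bash
python3 -m crank '[[70,0,0.7,25,0,0,0],[70,0,0.7,55,0,0,0],[70,0,0.7,75,0,0,0],[70,0,0.7,85,0,0,0],[70,0,0.7,85,0,0,0],[0,0,0.7,85,0,0,0],[0,0,0.7,85,0,0,0],[0,0,0.7,85,0,0,0],[0,0,0.7,85,0,0,0],[0,0,0.7,85,0,0,0]]' 25; python3 -m crank '[[0,0,0,0,0,0,0],[0,0,0,-20,0,0,0],[0,0,0,-60,0,0,0],[0,0,0,-100,0,0,0],[0,0,0,-140,0,0,0],[0,0,0,-165,0,0,0],[0,0,0,-165,0,0,0]]'; python3 go.py 508.6,-43.4,290,0.61
```

```text
clock: 13.05
eef_pos: [530.3, 247.6, 126.3]
eef_rot: [3.141, -0.0, 1.57]
wrist_force: [-0.5, -0.0, 1.9]
finger_gap: 31.0
finger_force: 25.0
clock: 13.75
eef_pos: [530.9, 247.9, 294.2]
eef_rot: [3.136, -0.002, 1.57]
wrist_force: [-0.9, 0.1, -2.5]
finger_gap: 31.4
finger_force: 25.0
now [530.9 247.9 294.2] [ 3.136e+00 -2.000e-03  1.570e+00] gap 31.4 q [0.37 0.33 1.28 0.   1.53 0.38] t 13.8
-> [np.float64(-291.3), np.float64(-22.0), np.float64(4.2)] rz 0.96 dist 292
```

```bash
python3 -m crank '[[0,-20,-2,0,0,0,0.08],[0,-55,-4,0,0,0,0.19],[0,-95,-7,0,0,0,0.31],[0,-135,-10,0,0,0,0.43],[0,-175,-13,0,0,0,0.55],[0,-215,-16,0,0,0,0.67],[0,-250,-19,0,0,0,0.79],[0,-275,-21,0,0,0,0.9],[0,-289,-22,0,0,0,0.96],[0,-291.3,-22,0,0,0,0.96]]';python3 -m crank '[[0,0,0,15,0,0,0],[0,0,0,35,0,0,0],[0,0,0,50,0,0,0],[0,0,0,60,0,0,0],[0,0,0,60,0,0,0]]';python3 go.py 508.6,-43.4,133,0.61
```

```text
clock: 14.75
eef_pos: [507.3, -45.0, 289.1]
eef_rot: [-3.14, 0.002, 0.607]
wrist_force: [0.2, 0.2, -2.5]
finger_gap: 31.6
finger_force: 25.0
clock: 15.25
eef_pos: [507.3, -43.1, 229.2]
eef_rot: [-3.139, 0.002, 0.612]
wrist_force: [-0.7, 0.7, -1.9]
finger_gap: 31.5
finger_force: 25.0
now [507.3 -43.1 229.2] [-3.139e+00  2.000e-03  6.120e-01] gap 31.5 q [-0.16  0.19  1.6   0.    1.35  0.8 ] t 15.2
-> [np.float64(0.9), np.float64(1.0), np.float64(96.2)] rz 0.002 dist 96
```

```bash
python3 -m crank '[[0,0.9,1,8,0,0,0],[0,0.9,1,16,0,0,0],[0,0.9,1,24,0,0,0],[0,0.9,1,34,0,0,0],[0,0.9,1,46,0,0,0],[0,0.9,1,58,0,0,0],[0,0.9,1,70,0,0,0],[0,0.9,1,82,0,0,0],[0,0.9,1,92,0,0,0],[0,0.9,1,95.5,0,0,0]]';python3 -m crank '[[0,0,0,0,0,0,0],[45,0,0,0,0,0,0],[45,0,0,0,0,0,0],[45,0,0,0,0,0,0],[45,0,0,-10,0,0,0],[45,0,0,-40,0,0,0],[45,0,0,-80,0,0,0],[60,0,0,-110,0,0,0],[70,0,0,-120,0,0,0]]'; python3 go.py 527.8,308.4,225,1.571
```

```text
clock: 16.25
eef_pos: [508.7, -44.0, 134.1]
eef_rot: [-3.14, 0.001, 0.61]
wrist_force: [-0.5, -0.1, -1.6]
finger_gap: 31.3
finger_force: 25.0
clock: 17.15
eef_pos: [509.9, -44.2, 259.4]
eef_rot: [3.138, -0.004, 0.61]
wrist_force: [0.4, 0.2, 0.2]
finger_gap: 54.9
finger_force: 0.0
now [509.9 -44.2 259.4] [ 3.138 -0.004  0.61 ] gap 54.9 q [-0.16  0.17  1.55 -0.    1.41  0.8 ] t 17.1
-> [np.float64(216.6), np.float64(-278.8), np.float64(34.4)] rz -0.961 dist 355
```

```bash
python3 -m crank '[[70,15,-19,0,0,0,-0.09],[70,40,-51,0,0,0,-0.19],[70,68,-88,0,0,0,-0.3],[70,96,-124,0,0,0,-0.42],[70,124,-160,0,0,0,-0.54],[70,152,-196,0,0,0,-0.66],[70,180,-232,10,0,0,-0.78],[70,202,-260,20,0,0,-0.89],[70,214,-276,32,0,0,-0.96],[70,216.6,-279,34,0,0,-0.961]]'; python3 -m crank '[[70,0,0,10,0,0,0],[70,0,0,10,0,0,0]]'; python3 go.py 527.6,308.4,125.5,1.571
```

```text
clock: 18.15
eef_pos: [525.9, 310.3, 219.2]
eef_rot: [-3.138, 0.001, 1.574]
wrist_force: [-0.5, -1.0, -0.5]
finger_gap: 65.7
finger_force: 0.0
clock: 18.35
eef_pos: [526.8, 307.4, 210.3]
eef_rot: [-3.14, 0.001, 1.568]
wrist_force: [-1.2, -0.5, -0.2]
finger_gap: 66.0
finger_force: 0.0
now [526.8 307.4 210.3] [-3.140e+00  1.000e-03  1.568e+00] gap 66.0 q [ 0.47  0.43  1.33 -0.    1.38  0.47] t 18.4
-> [np.float64(1.0), np.float64(0.8), np.float64(84.8)] rz -0.003 dist 85
```

Third driver, then on to ring 1 (radial yaw 0.61).

```bash
python3 -m crank '[[70,1,0.7,25,0,0,0],[70,1,0.7,55,0,0,0],[70,1,0.7,75,0,0,0],[70,1,0.7,85.5,0,0,0],[70,1,0.7,85.5,0,0,0],[0,1,0.7,85.5,0,0,0],[0,1,0.7,85.5,0,0,0],[0,1,0.7,85.5,0,0,0],[0,1,0.7,85.5,0,0,0],[0,1,0.7,85.5,0,0,0]]' 25; python3 -m crank '[[0,0,0,0,0,0,0],[0,0,0,-20,0,0,0],[0,0,0,-60,0,0,0],[0,0,0,-100,0,0,0],[0,0,0,-140,0,0,0],[0,0,0,-165,0,0,0],[0,0,0,-165,0,0,0]]'; python3 go.py 626.6,39,290,0.61
```

```text
clock: 19.35
eef_pos: [527.7, 309.8, 126.4]
eef_rot: [3.141, -0.0, 1.571]
wrist_force: [0.2, -0.3, 3.6]
finger_gap: 33.4
finger_force: 25.0
clock: 20.05
eef_pos: [528.3, 310.1, 294.3]
eef_rot: [3.137, -0.003, 1.571]
wrist_force: [0.1, -0.1, -2.2]
finger_gap: 33.2
finger_force: 25.0
now [528.3 310.1 294.3] [ 3.137e+00 -3.000e-03  1.571e+00] gap 33.2 q [0.47 0.39 1.19 0.   1.55 0.47] t 20.1
-> [np.float64(-271.1), np.float64(98.3), np.float64(4.3)] rz 0.961 dist 288
```

```bash
python3 -m crank '[[0,-20,7,0,0,0,0.08],[0,-52,19,0,0,0,0.19],[0,-90,33,0,0,0,0.31],[0,-127,46,0,0,0,0.43],[0,-165,60,0,0,0,0.55],[0,-202,73,0,0,0,0.67],[0,-235,85,0,0,0,0.79],[0,-258,94,0,0,0,0.9],[0,-269,98.5,0,0,0,0.96],[0,-270.5,99,0,0,0,0.96]]';python3 -m crank '[[0,0,0,15,0,0,0],[0,0,0,35,0,0,0],[0,0,0,50,0,0,0],[0,0,0,60,0,0,0],[0,0,0,60,0,0,0]]';python3 go.py 627.4,39.6,133,0.61
```

```text
clock: 21.05
eef_pos: [626.6, 37.8, 288.4]
eef_rot: [-3.14, 0.003, 0.608]
wrist_force: [0.2, 0.1, -2.9]
finger_gap: 33.5
finger_force: 25.0
clock: 21.55
eef_pos: [625.9, 39.8, 228.9]
eef_rot: [-3.14, 0.003, 0.613]
wrist_force: [0.7, -0.4, -1.7]
finger_gap: 33.4
finger_force: 25.0
now [625.9  39.8 228.9] [-3.14e+00  3.00e-03  6.13e-01] gap 33.4 q [0.01 0.46 1.24 0.   1.44 0.96] t 21.6
-> [np.float64(1.1), np.float64(1.0), np.float64(95.9)] rz 0.003 dist 96
```

```bash
python3 -m crank '[[0,0.9,0.6,8,0,0,0],[0,0.9,0.6,16,0,0,0],[0,0.9,0.6,24,0,0,0],[0,0.9,0.6,34,0,0,0],[0,0.9,0.6,46,0,0,0],[0,0.9,0.6,58,0,0,0],[0,0.9,0.6,70,0,0,0],[0,0.9,0.6,82,0,0,0],[0,0.9,0.6,92,0,0,0],[0,0.9,0.6,95.5,0,0,0]]';python3 -m crank '[[0,0,0,0,0,0,0],[50,0,0,0,0,0,0],[50,0,0,0,0,0,0],[50,0,0,0,0,0,0],[50,0,0,-10,0,0,0],[50,0,0,-40,0,0,0],[50,0,0,-80,0,0,0],[60,0,0,-110,0,0,0],[70,0,0,-120,0,0,0]]'; python3 go.py 526.8,369,225,1.571
```

```text
clock: 22.55
eef_pos: [627.3, 39.2, 134.0]
eef_rot: [-3.141, 0.001, 0.611]
wrist_force: [0.0, 0.2, -1.9]
finger_gap: 33.5
finger_force: 25.0
clock: 23.45
eef_pos: [628.5, 39.3, 260.1]
eef_rot: [3.138, -0.005, 0.611]
wrist_force: [-0.9, 0.3, -0.3]
finger_gap: 59.8
finger_force: 0.0
now [628.5  39.3 260.1] [ 3.138 -0.005  0.611] gap 59.8 q [ 0.    0.45  1.19 -0.    1.49  0.96] t 23.4
-> [np.float64(105.8), np.float64(-328.4), np.float64(35.1)] rz -0.96 dist 347
```

```bash
python3 -m crank '[[70,7,-22,0,0,0,-0.09],[70,19,-60,0,0,0,-0.19],[70,33,-103,0,0,0,-0.3],[70,47,-146,0,0,0,-0.42],[70,61,-189,0,0,0,-0.54],[70,75,-232,0,0,0,-0.66],[70,88,-273,10,0,0,-0.78],[70,98,-305,20,0,0,-0.89],[70,104,-324,32,0,0,-0.96],[70,106,-328,34,0,0,-0.961]]'; python3 -m crank '[[70,0,0,10,0,0,0],[70,0,0,10,0,0,0],[70,0,0,10,0,0,0]]'; python3 go.py 526.6,369,125.5,1.571
```

```text
clock: 24.45
eef_pos: [524.9, 370.2, 219.4]
eef_rot: [-3.139, 0.001, 1.575]
wrist_force: [-0.9, -1.3, 0.1]
finger_gap: 65.6
finger_force: 0.0
clock: 24.75
eef_pos: [527.0, 367.6, 211.6]
eef_rot: [3.141, 0.0, 1.569]
wrist_force: [0.4, -0.4, -0.0]
finger_gap: 65.9
finger_force: 0.0
now [527.  367.6 211.6] [3.141 0.    1.569] gap 65.9 q [ 0.55  0.51  1.22 -0.    1.41  0.55] t 24.8
-> [np.float64(1.4), np.float64(-0.4), np.float64(86.1)] rz -0.002 dist 86
```

```bash
python3 -m crank '[[70,0.5,0,25,0,0,0],[70,0.5,0,55,0,0,0],[70,0.5,0,75,0,0,0],[70,0.5,0,85.5,0,0,0],[70,0.5,0,85.5,0,0,0],[0,0.5,0,85.5,0,0,0],[0,0.5,0,85.5,0,0,0],[0,0.5,0,85.5,0,0,0],[0,0.5,0,85.5,0,0,0],[0,0.5,0,85.5,0,0,0]]' 25; python3 -m crank '[[0,0,0,0,0,0,0],[0,0,0,-20,0,0,0],[0,0,0,-60,0,0,0],[0,0,0,-100,0,0,0],[0,0,0,-140,0,0,0],[0,0,0,-165,0,0,0],[0,0,0,-165,0,0,0]]'; python3 go.py 526.4,56.8,290,2.18
```

```text
clock: 25.75
eef_pos: [526.5, 369.3, 126.2]
eef_rot: [3.141, -0.0, 1.572]
wrist_force: [4.0, -0.7, 1.7]
finger_gap: 29.3
finger_force: 2.1
clock: 26.45
eef_pos: [527.0, 369.6, 294.4]
eef_rot: [3.137, -0.003, 1.572]
wrist_force: [-0.8, -0.7, -2.6]
finger_gap: 28.1
finger_force: 25.0
now [527.  369.6 294.4] [ 3.137e+00 -3.000e-03  1.572e+00] gap 28.1 q [0.55 0.47 1.08 0.   1.58 0.55] t 26.4
-> [np.float64(-312.8), np.float64(-1.0), np.float64(4.4)] rz -0.608 dist 313
```

```bash
python3 -m crank '[[0,-20,0,0,0,0,-0.04],[0,-55,0,0,0,0,-0.1],[0,-97,0,0,0,0,-0.18],[0,-140,0,0,0,0,-0.27],[0,-183,0,0,0,0,-0.36],[0,-226,-1,0,0,0,-0.45],[0,-266,-1,0,0,0,-0.53],[0,-295,-1,0,0,0,-0.59],[0,-310,-1,0,0,0,-0.608],[0,-312,-1,0,0,0,-0.608]]';python3 -m crank '[[0,0,0,15,0,0,0],[0,0,0,35,0,0,0],[0,0,0,50,0,0,0],[0,0,0,60,0,0,0],[0,0,0,60,0,0,0]]';python3 go.py 526.4,56.8,133,2.18
```

```text
clock: 27.45
eef_pos: [525.3, 55.7, 289.0]
eef_rot: [-3.139, -0.001, 2.178]
wrist_force: [0.3, 1.1, -2.6]
finger_gap: 28.4
finger_force: 25.0
clock: 27.95
eef_pos: [525.1, 57.8, 229.0]
eef_rot: [-3.139, -0.002, 2.18]
wrist_force: [0.0, 0.1, -3.0]
finger_gap: 28.3
finger_force: 25.0
now [525.1  57.8 229. ] [-3.139e+00 -2.000e-03  2.180e+00] gap 28.3 q [ 0.04  0.24  1.55  0.    1.36 -0.57] t 27.9
-> [np.float64(-1.6), np.float64(0.5), np.float64(96.0)] rz 0.0 dist 96
```

```bash
python3 -m crank '[[0,-1,0.3,8,0,0,0],[0,-1,0.3,16,0,0,0],[0,-1,0.3,24,0,0,0],[0,-1,0.3,34,0,0,0],[0,-1,0.3,46,0,0,0],[0,-1,0.3,58,0,0,0],[0,-1,0.3,70,0,0,0],[0,-1,0.3,82,0,0,0],[0,-1,0.3,92,0,0,0],[0,-1,0.3,95.5,0,0,0]]';python3 -m crank '[[0,0,0,0,0,0,0],[45,0,0,0,0,0,0],[45,0,0,0,0,0,0],[45,0,0,0,0,0,0],[45,0,0,-10,0,0,0],[45,0,0,-40,0,0,0],[45,0,0,-80,0,0,0],[60,0,0,-110,0,0,0],[70,0,0,-130,0,0,0]]'; python3 go.py 510,-382,200,0.5
```

```text
clock: 28.95
eef_pos: [526.2, 56.6, 134.1]
eef_rot: [-3.14, -0.001, 2.18]
wrist_force: [-0.1, -0.7, -2.5]
finger_gap: 28.4
finger_force: 25.0
clock: 29.85
eef_pos: [526.9, 56.6, 269.0]
eef_rot: [3.139, 0.002, 2.18]
wrist_force: [0.2, 0.5, -0.0]
finger_gap: 55.1
finger_force: 0.0
now [526.9  56.6 269. ] [3.139e+00 2.000e-03 2.180e+00] gap 55.1 q [ 0.04  0.21  1.49  0.    1.44 -0.57] t 29.9
-> [np.float64(-350.1), np.float64(-264.8), np.float64(69.0)] rz 1.68 dist 444
```

```bash
cat > blk.py <<'E'
from h import *
p,d=snap('top');W=cloud('top',d);H=W[...,2]
hs=cv2.cvtColor(p,cv2.COLOR_RGB2HSV)
b=((H>42)&(H<60)&(hs[...,1]<70)&(W[...,1]<-230)&(W[...,1]>-520)&(W[...,0]>380)&(W[...,0]<640)).astype(np.uint8)
n,l,s,ce=cv2.connectedComponentsWithStats(b)
for i in range(1,n):
    if s[i,4]>80:
        q=W[l==i];print('px',ce[i].round(),'n',s[i,4],cv2.minAreaRect(q[:,:2].astype(np.float32)),'ray',ray('top',*ce[i],50).round(1),q[:,2].mean().round(1))
E
python3 blk.py; python3 go.py 509.8,-382.3,200,2.086
```

```text
px [433. 218.] n 356 ((509.821044921875, -382.137939453125), (46.0449104309082, 71.24178314208984), 30.248838424682617) ray [ 509.4 -381.7   50. ] 50.6
now [527.5  56.7 271.5] [3.136 0.004 2.18 ] gap 59.0 q [ 0.04  0.21  1.48  0.    1.44 -0.57] t 29.9
-> [np.float64(-349.9), np.float64(-265.7), np.float64(71.5)] rz 0.094 dist 445
```

```bash
python3 -m crank '[[80,-16,-12,0,0,0,0.01],[80,-50,-38,0,0,0,0.02],[80,-89,-68,0,0,0,0.03],[80,-128,-97,0,0,0,0.04],[80,-167,-127,0,0,0,0.05],[80,-206,-156,0,0,0,0.06],[80,-245,-186,0,0,0,0.07],[80,-284,-216,0,0,0,0.08],[80,-320,-243,0,0,0,0.088],[80,-340,-258,0,0,0,0.088]]'; python3 -m crank '[[80,-10,-7.7,20,0,0,0],[80,-10,-7.7,60,0,0,0],[80,-10,-7.7,100,0,0,0],[80,-10,-7.7,130,0,0,0],[80,-10,-7.7,150,0,0,0],[80,-10,-7.7,150,0,0,0]]'
python3 blk.py; python3 go.py 509.7,-382,10,2.092
python3 - <<'E'
from h import *
p,d=snap('top');np.savez('t2.npz',p=p,W=cloud('top',d))
c=cv2.resize(p[165:245,265:395],None,fx=6,fy=6,interpolation=cv2.INTER_CUBIC)
cv2.imwrite('pics/t2.png',cv2.cvtColor(c,cv2.COLOR_RGB2BGR))
E
```

```text
clock: 30.9
eef_pos: [508.4, -372.9, 265.0]
eef_rot: [-3.141, -0.0, 2.089]
wrist_force: [0.6, 0.1, 0.0]
finger_gap: 75.2
finger_force: 0.0
clock: 31.5
eef_pos: [506.7, -381.5, 112.6]
eef_rot: [-3.14, -0.005, 2.092]
wrist_force: [-0.0, 0.0, 0.5]
finger_gap: 75.2
finger_force: 0.0
px [428. 217.] n 119 ((520.5143432617188, -364.3815002441406), (26.750303268432617, 63.9139289855957), 53.29167938232422) ray [ 513.7 -364.1   50. ] 50.4
now [ 507.4 -382.1  114.9] [-3.141e+00 -2.000e-03  2.092e+00] gap 75.4 q [-0.7   0.57  1.35  0.    1.22 -1.22] t 31.6
-> [np.float64(-1.0), np.float64(2.1), np.float64(104.9)] rz -0.0 dist 105
```

View pics/t2.png

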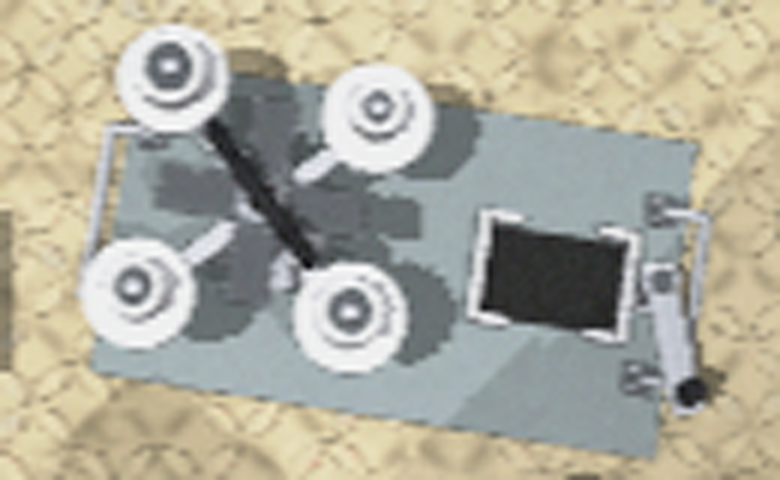

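All four drivers sit in the rings at crop (172,75), (378,118), (137,292) and (350,317). The wing lies diagonal, so the keeper is open. I check the flange heights and take the block.

```bash
python3 - <<'E'
from h import *
W=np.load('t2.npz')['W'];H=W[...,2]
for x,y in((626.6,39),(526.4,56.8),(508.6,-43.4),(608.8,-61.2)):
    r=np.hypot(W[...,0]-x,W[...,1]-y)
    m=(r>18.5)&(r<25)&(H>100)&(H<136); t=(r<15)&(H>143)&(H<160)
    print('flange z',np.median(H[m]).round(1),np.std(H[m]).round(1),m.sum(),'boss top',np.median(W[t],axis=0).round(1))
E
python3 -m crank '[[80,-0.5,1,25,0,0,0],[80,-0.5,1,55,0,0,0],[80,-0.5,1,80,0,0,0],[80,-0.5,1,97,0,0,0],[80,-0.5,1,103,0,0,0],[80,-0.5,1,103,0,0,0],[0,-0.5,1,103,0,0,0],[0,-0.5,1,103,0,0,0],[0,-0.5,1,103,0,0,0],[0,-0.5,1,103,0,0,0]]' 30; python3 -m crank '[[0,0,0,0,0,0,0],[0,0,0,0,0,0,0],[0,0,0,0,0,0,0],[0,0,0,-10,0,0,0],[0,0,0,-40,0,0,0],[0,0,0,-80,0,0,0],[0,0,0,-100,0,0,0],[0,0,0,-100,0,0,0]]'; python3 go.py 541.5,-150.2,110,1.396
```

```text
flange z 126.5 2.9 75 boss top [625.8  38.1 152.3]
flange z 126.0 2.3 107 boss top [526.3  56.4 152.1]
flange z 126.3 2.4 95 boss top [509.9 -42.1 152.6]
flange z 126.5 2.1 102 boss top [606.8 -58.3 152.1]
clock: 32.6
eef_pos: [509.1, -382.4, 13.0]
eef_rot: [3.141, 0.001, 2.092]
wrist_force: [5.1, 1.5, 2.3]
finger_gap: 46.5
finger_force: 2.1
clock: 33.4
eef_pos: [509.7, -383.1, 115.7]
eef_rot: [3.14, 0.005, 2.092]
wrist_force: [-0.4, -0.8, -4.1]
finger_gap: 46.0
finger_force: 30.0
now [ 509.7 -383.1  115.7] [3.14  0.005 2.092] gap 46.0 q [-0.7   0.57  1.35 -0.    1.22 -1.22] t 33.4
-> [np.float64(186.2), np.float64(143.5), np.float64(5.7)] rz 0.696 dist 235
```

```bash
python3 -m crank '[[0,15,11,0,0,0,0.06],[0,40,31,0,0,0,0.15],[0,70,54,0,0,0,0.25],[0,100,77,0,0,0,0.36],[0,130,100,0,0,0,0.47],[0,157,121,0,0,0,0.58],[0,177,136,0,0,0,0.66],[0,185,142.5,0,0,0,0.695],[0,186.2,143.5,0,0,0,0.696],[0,186.2,143.5,0,0,0,0.696]]'; python3 -m crank '[[0,0,0,20,0,0,0],[0,0,0,40,0,0,0],[0,0,0,50,0,0,0],[0,0,0,50,0,0,0],[0,0,0,50,0,0,0]]'; python3 go.py 541.4,-149.9,19,1.396
```

```text
clock: 34.4
eef_pos: [540.2, -149.4, 111.4]
eef_rot: [-3.14, -0.0, 1.397]
wrist_force: [-0.5, -0.8, -3.7]
finger_gap: 46.1
finger_force: 30.0
clock: 34.9
eef_pos: [540.8, -149.9, 62.9]
eef_rot: [3.141, 0.0, 1.396]
wrist_force: [0.2, 0.2, -3.7]
finger_gap: 45.6
finger_force: 30.0
now [ 540.8 -149.9   62.9] [3.141 0.    1.396] gap 45.6 q [-0.34  0.48  1.63 -0.    1.03 -0.16] t 34.9
-> [np.float64(0.1), np.float64(0.6), np.float64(43.9)] rz -0.0 dist 44
```

```bash
python3 -m crank '[[0,0.1,0.4,10,0,0,0],[0,0.1,0.4,18,0,0,0],[0,0.1,0.4,22,0,0,0],[0,0.1,0.4,26,0,0,0],[0,0.1,0.4,28,0,0,0],[0,0.1,0.4,28,0,0,0]]'; python3 go.py 541.4,-149.9,19,1.396
```

```text
clock: 35.5
eef_pos: [541.0, -149.7, 34.3]
eef_rot: [3.142, 0.0, 1.396]
wrist_force: [-0.1, -3.2, -5.9]
finger_gap: 45.3
finger_force: 30.0
now [ 541.  -149.7   34.3] [3.142 0.    1.396] gap 45.3 q [-0.33  0.52  1.64 -0.    0.98 -0.16] t 35.5
-> [np.float64(-0.2), np.float64(0.4), np.float64(15.3)] rz -0.0 dist 15
```

```bash
python3 -m crank '[[0,-0.4,0,3,0,0,0],[0,-0.4,0,6,0,0,0],[0,-0.4,0,9,0,0,0],[0,-0.4,0,12,0,0,0],[0,-0.4,0,14,0,0,0],[0,-0.4,0,14,0,0,0]]'; python3 go.py 541.4,-149.9,19,1.396
```

```text
clock: 36.1
eef_pos: [540.8, -149.7, 20.0]
eef_rot: [-3.141, -0.0, 1.396]
wrist_force: [-0.1, -2.4, -5.0]
finger_gap: 46.1
finger_force: 30.0
now [ 540.8 -149.7   20. ] [-3.141 -0.     1.396] gap 46.1 q [-0.34  0.54  1.65 -0.    0.95 -0.16] t 36.1
-> [np.float64(-0.1), np.float64(0.6), np.float64(1.0)] rz -0.0 dist 1
```

```bash
python3 -m crank '[[0,0,0,1,0,0,0],[65,0,0,1,0,0,0],[65,0,0,1,0,0,0],[65,0,0,1,0,0,0],[65,0,0,1,0,0,0],[65,0,0,-20,0,0,0],[65,0,0,-60,0,0,0],[65,0,0,-100,0,0,0],[65,0,0,-120,0,0,0],[65,0,0,-120,0,0,0]]'; python3 go.py 480,-330,140,1.396
```

```text
clock: 37.1
eef_pos: [542.2, -150.1, 143.7]
eef_rot: [3.136, 0.001, 1.396]
wrist_force: [-0.6, 0.5, 0.0]
finger_gap: 61.1
finger_force: 0.0
now [ 542.2 -150.1  143.7] [3.136e+00 1.000e-03 1.396e+00] gap 61.1 q [-0.34  0.38  1.56  0.    1.19 -0.16] t 37.1
-> [np.float64(-188.0), np.float64(-30.0), np.float64(3.7)] rz -0.0 dist 190
```

```bash
python3 -m crank '[[65,-25,-4,0,0,0,0],[65,-65,-10,0,0,0,0],[65,-105,-17,0,0,0,0],[65,-145,-23,0,0,0,0],[65,-175,-28,0,0,0,0],[65,-188,-30,0,0,0,0],[65,-188,-30,0,0,0,0]]'
python3 - <<'E'
from h import *
p,d=snap('top');W=cloud('top',d);H=W[...,2];np.savez('t3.npz',p=p,W=W)
c=cv2.resize(p[180:250,325:425],None,fx=7,fy=7,interpolation=cv2.INTER_CUBIC)
cv2.imwrite('pics/t3.png',cv2.cvtColor(c,cv2.COLOR_RGB2BGR))
b=(H>45)&(np.hypot(W[...,0]-541.4,W[...,1]+150)<40)&(H<66)
print('block',cv2.minAreaRect(W[b][:,:2].astype(np.float32)),W[b].mean(0).round(1),b.sum())
k=(H>80)&(H<104)&(np.hypot(W[...,0]-475,W[...,1]+208)<22)
print('peg',W[k].mean(0).round(1),k.sum())
E
python3 go.py 476,-208.5,130,1.396
```

```text
clock: 37.8
eef_pos: [478.0, -330.4, 139.4]
eef_rot: [-3.14, -0.001, 1.394]
wrist_force: [-0.2, -1.1, 0.1]
finger_gap: 61.1
finger_force: 0.0
block ((542.022216796875, -148.4907684326172), (69.8437271118164, 47.071231842041016), 80.24439239501953) [ 541.4 -148.5   56.4] 354
peg [ 475.4 -209.    94.6] 21
now [ 478.6 -329.3  139.6] [-3.141e+00 -1.000e-03  1.395e+00] gap 61.1 q [-0.67  0.43  1.5   0.    1.21 -0.49] t 37.9
-> [np.float64(118.5), np.float64(-23.7), np.float64(9.6)] rz -0.001 dist 121
```

View pics/t3.png

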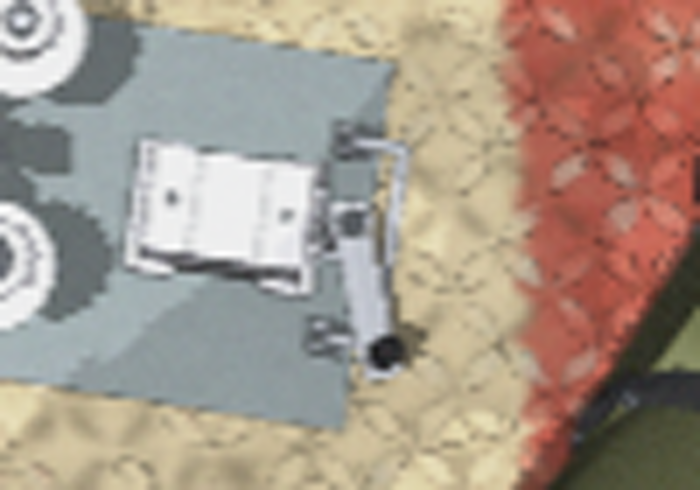

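The block is seated with its top at 56 mm, at crop (228,210). The latch peg is at crop (385,350). I pinch the peg next.

```bash
python3 -m crank '[[45,20,-4,0,0,0,0],[45,55,-11,0,0,0,0],[45,90,-18,5,0,0,0],[45,112,-22,8,0,0,0],[45,118,-23.5,9,0,0,0],[45,118,-23.5,25,0,0,0],[45,118,-23.5,50,0,0,0],[45,118,-23.5,65,0,0,0],[45,118,-23.5,68,0,0,0],[45,118,-23.5,68,0,0,0]]'; python3 -m crank '[[0,0,0,0,0,0,0],[0,0,0,0,0,0,0],[0,0,0,0,0,0,0],[0,0,0,0,0,0,0],[0,0,0,0,0,0,0],[0,0,0,0,0,0,0]]' 8
python3 - <<'E'
from cell import manip
import numpy as np
s=manip.read_state();x,y,z=s['eef_pos'];w=s['eef_rot'][2];print(x,y,z,s['finger_gap'])
px,py=532.7,-200.0
a0=np.arctan2(y-py,x-px)%(2*np.pi);r=np.hypot(x-px,y-py);print(np.degrees(a0),r)
for a in np.linspace(a0,np.radians(79.5),14):
    dx,dy=px+58*np.cos(a)-x,py+58*np.sin(a)-y
    print(np.degrees(a).round(1),round(dx*np.cos(w)+dy*np.sin(w),1),round(dx*np.sin(w)-dy*np.cos(w),1))
E
```

```text
clock: 38.85
eef_pos: [476.3, -209.2, 72.4]
eef_rot: [-3.141, -0.0, 1.396]
wrist_force: [0.8, -0.5, -0.4]
finger_gap: 42.1
finger_force: 0.0
clock: 39.45
eef_pos: [474.8, -209.5, 72.7]
eef_rot: [-3.138, 0.0, 1.396]
wrist_force: [-12.5, -1.4, 8.6]
finger_gap: 13.4
finger_force: 8.0
474.77087465855493 -209.54427353554004 72.67850534575564 13.433187785814518
189.35587367446138 58.71010747857705
189.4 0.2 0.7
180.9 8.5 -1.6
172.5 17.0 -2.6
164.0 25.5 -2.3
155.6 33.9 -0.8
147.1 42.0 1.9
138.7 49.6 5.8
130.2 56.6 10.8
121.8 62.7 16.7
113.3 67.9 23.5
104.9 72.1 31.0
96.4 75.1 39.0
88.0 76.9 47.3
79.5 77.5 55.9
```

```bash
python3 -m crank '[[0,4,-2,0,0,0,0],[0,8.5,-3,0,0,0,0],[0,17,-4,0,0,0,0],[0,25.5,-3.7,0,0,0,0],[0,34,-2.2,0,0,0,0],[0,42,0.5,0,0,0,0],[0,49.5,4.4,0,0,0,0],[0,56.5,9.4,0,0,0,0],[0,62.5,15.3,0,0,0,0],[0,67.7,22.1,0,0,0,0]]'; python3 go.py 543.2,-143,72,1.396
```

```text
clock: 40.45
eef_pos: [508.3, -144.8, 71.9]
eef_rot: [-3.137, -0.002, 1.396]
wrist_force: [-6.3, 7.8, -0.3]
finger_gap: 13.7
finger_force: 8.0
now [ 508.3 -144.8   71.9] [-3.137e+00 -2.000e-03  1.396e+00] gap 13.7 q [-0.35  0.41  1.71  0.    1.03 -0.17] t 40.5
-> [np.float64(7.8), np.float64(34.1), np.float64(-0.1)] rz -0.0 dist 35
```

```bash
python3 -m crank '[[0,4,7.5,0,0,0,0],[0,7,15.5,0,0,0,0],[0,8.7,23.8,0,0,0,0],[0,9.2,32.4,0,0,0,0],[0,9.2,34,0,0,0,0],[0,9.2,34,0,0,0,0]]'
python3 - <<'E'
from cell import manip
import numpy as np
s=manip.read_state();p=s['eef_pos'];print(p,s['wrist_force'],np.degrees(np.arctan2(p[1]+200,p[0]-532.7)))
E
```

```text
clock: 41.05
eef_pos: [543.3, -142.8, 71.9]
eef_rot: [-3.136, -0.001, 1.396]
wrist_force: [-15.5, 8.0, 5.5]
finger_gap: 15.9
finger_force: 8.0
[ 543.3343801  -142.75909859   71.88037895] [-15.48353754   7.9645661    5.5383533 ] 79.47541603368872
```

```bash
python3 -m crank '[[35,0,-1.5,0,0,0,0],[35,0,-1.5,0,0,0,0],[35,0,-1.5,0,0,0,0],[35,0,-1.5,-20,0,0,0],[40,0,-1.5,-60,0,0,0],[40,0,-1.5,-100,0,0,0],[40,0,-1.5,-140,0,0,0],[40,0,-1.5,-180,0,0,0],[40,0,-1.5,-180,0,0,0]]'; python3 go.py 567.4,-2,250,0.604
```

```text
clock: 41.95
eef_pos: [545.0, -143.9, 258.4]
eef_rot: [3.132, 0.002, 1.396]
wrist_force: [0.0, -0.4, -0.7]
finger_gap: 37.7
finger_force: 0.0
now [ 545.  -143.9  258.4] [3.132e+00 2.000e-03 1.396e+00] gap 37.7 q [-0.32  0.29  1.41 -0.    1.43 -0.15] t 42.0
-> [np.float64(143.6), np.float64(-2.6), np.float64(8.4)] rz 0.792 dist 144
```

```bash
python3 -m crank '[[40,12,0,0,0,0,0.08],[40,34,-1,0,0,0,0.19],[40,62,-1,0,0,0,0.32],[40,90,-2,0,0,0,0.45],[40,115,-2,0,0,0,0.58],[40,133,-2.5,0,0,0,0.7],[40,142,-2.5,0,0,0,0.78],[40,143.5,-2.5,0,0,0,0.79],[40,143.5,-2.5,0,0,0,0.79]]'; python3 -m crank '[[40,0,0,20,0,0,0],[40,0,0,45,0,0,0],[40,0,0,65,0,0,0],[40,0,0,70,0,0,0],[40,0,0,70,0,0,0]]'; python3 go.py 567.4,-2,141,0.604
```

```text
clock: 42.85
eef_pos: [565.9, -1.6, 252.1]
eef_rot: [3.142, 0.0, 0.608]
wrist_force: [-0.1, -0.8, -0.1]
finger_gap: 37.9
finger_force: 0.0
clock: 43.35
eef_pos: [565.7, -2.0, 182.3]
eef_rot: [-3.141, 0.001, 0.606]
wrist_force: [0.6, -0.5, 0.3]
finger_gap: 37.6
finger_force: 0.0
now [565.7  -2.  182.3] [-3.141e+00  1.000e-03  6.060e-01] gap 37.6 q [-0.07  0.35  1.5  -0.    1.28  0.9 ] t 43.4
-> [np.float64(1.4), np.float64(1.0), np.float64(41.3)] rz 0.002 dist 41
```

```bash
python3 -m crank '[[40,1,0.6,15,0,0,0],[40,1,0.6,30,0,0,0],[40,1,0.6,40,0,0,0],[40,1,0.6,42,0,0,0],[0,1,0.6,42,0,0,0],[0,1,0.6,42,0,0,0],[0,1,0.6,42,0,0,0],[0,1,0.6,42,0,0,0],[0,1,0.6,42,0,0,0],[0,1,0.6,42,0,0,0]]' 25; python3 go.py 567.2,-1.8,141,-0.175
```

```text
clock: 44.35
eef_pos: [567.3, -1.6, 140.9]
eef_rot: [3.14, -0.001, 0.606]
wrist_force: [2.9, -2.8, 3.0]
finger_gap: 8.5
finger_force: 25.0
now [567.3  -1.6 140.9] [ 3.14e+00 -1.00e-03  6.06e-01] gap 8.5 q [-0.07  0.4   1.55 -0.    1.2   0.9 ] t 44.4
-> [np.float64(-0.2), np.float64(0.1), np.float64(-0.1)] rz 0.781 dist 0
```

```bash
python3 -m crank '[[0,0,0,0,0,0,0.07],[0,0,0,0,0,0,0.16],[0,0,0,0,0,0,0.25],[0,0,0,0,0,0,0.34],[0,0,0,0,0,0,0.43],[0,0,0,0,0,0,0.52],[0,0,0,0,0,0,0.61],[0,0,0,0,0,0,0.69],[0,0,0,0,0,0,0.76],[0,0,0,0,0,0,0.795]]'; python3 -m crank '[[0,0,0,0,0,0,0],[0,0,0,0,0,0,0]]'; python3 go.py; python3 -c "
from cell import manip;print(manip.read_state()['moment'])"
```

```text
clock: 45.35
eef_pos: [567.3, -1.7, 140.9]
eef_rot: [3.141, -0.001, -0.192]
wrist_force: [2.0, -3.5, 3.4]
finger_gap: 8.7
finger_force: 25.0
clock: 45.55
eef_pos: [567.3, -1.6, 140.9]
eef_rot: [3.141, -0.001, -0.188]
wrist_force: [3.3, -3.8, 5.9]
finger_gap: 8.7
finger_force: 25.0
now [567.3  -1.6 140.9] [ 3.141e+00 -1.000e-03 -1.880e-01] gap 8.7 q [-0.07  0.4   1.55 -0.    1.2   1.69] t 45.5
[-0.87982812 -0.41773989  0.22437767]
```

```bash
python3 -m crank '[[40,0,0,0,0,0,0],[40,0,0,0,0,0,0],[40,0,0,0,0,0,0],[40,0,0,-20,0,0,0],[40,0,0,-60,0,0,0],[40,0,0,-100,0,0,0],[40,0,0,-140,0,0,0],[40,0,0,-140,0,0,0]]'; python3 go.py 430,-330,280,-0.19
```

```text
clock: 46.35
eef_pos: [568.2, -1.2, 285.9]
eef_rot: [-3.14, -0.008, -0.189]
wrist_force: [-0.0, 0.3, -0.3]
finger_gap: 37.7
finger_force: 0.0
now [568.2  -1.2 285.9] [-3.14  -0.008 -0.189] gap 37.7 q [-0.07  0.29  1.35  0.    1.49  1.69] t 46.4
-> [np.float64(-74.0), np.float64(348.9), np.float64(5.9)] rz 0.001 dist 357
```

```bash
python3 -m crank '[[40,-5,25,0,0,0,0],[40,-14,65,0,0,0,0],[40,-23,110,0,0,0,0],[40,-32,155,0,0,0,0],[40,-42,200,0,0,0,0],[40,-52,245,0,0,0,0],[40,-61,290,0,0,0,0],[40,-69,325,0,0,0,0],[40,-73,345,0,0,0,0],[40,-73,345,0,0,0,0]]'
python3 - <<'E'
from h import *
p,d=snap('top');W=cloud('top',d);H=W[...,2]
c=cv2.resize(p[165:245,265:395],None,fx=6,fy=6,interpolation=cv2.INTER_CUBIC)
cv2.imwrite('pics/t4.png',cv2.cvtColor(c,cv2.COLOR_RGB2BGR))
for x,y in((626.6,39),(526.4,56.8),(508.6,-43.4),(608.8,-61.2)):
    r=np.hypot(W[...,0]-x,W[...,1]-y);m=(r>18.5)&(r<25)&(H>100)&(H<136);t=(r<15)&(H>143)&(H<160)
    print('flange',np.median(H[m]).round(1),'top',np.median(W[t],axis=0).round(1))
b=(H>45)&(np.hypot(W[...,0]-541.4,W[...,1]+150)<40)&(H<59);print('block',np.median(W[b],axis=0).round(1))
k=(H>80)&(H<104)&(np.hypot(W[...,0]-543,W[...,1]+143)<25);print('peg',W[k].mean(0).round(1))
m=(H>150)&(H<172)&(np.hypot(W[...,0]-567,W[...,1]+2)<48)&(p.max(2)<90)
print('wing',cv2.minAreaRect(W[m][:,:2].astype(np.float32)))
print(manip.read_state()['wrist_force'])
E
```

```text
clock: 47.35
eef_pos: [429.2, -328.1, 279.4]
eef_rot: [-3.141, 0.001, -0.192]
wrist_force: [0.2, 0.6, -0.1]
finger_gap: 37.7
finger_force: 0.0
flange 126.7 top [626.8  39.3 152.4]
flange 126.5 top [526.3  56.2 152.7]
flange 126.9 top [509.8 -42.1 152.2]
flange 126.6 top [606.5 -58.3 152.8]
block [ 540.7 -142.4   55.7]
peg [ 542.  -142.4   95.4]
wing ((567.565185546875, -2.4673728942871094), (8.843917846679688, 83.40264892578125), 79.60124969482422)
[-0.04668673  1.04176417 -0.0081432 ]
```

View pics/t4.png

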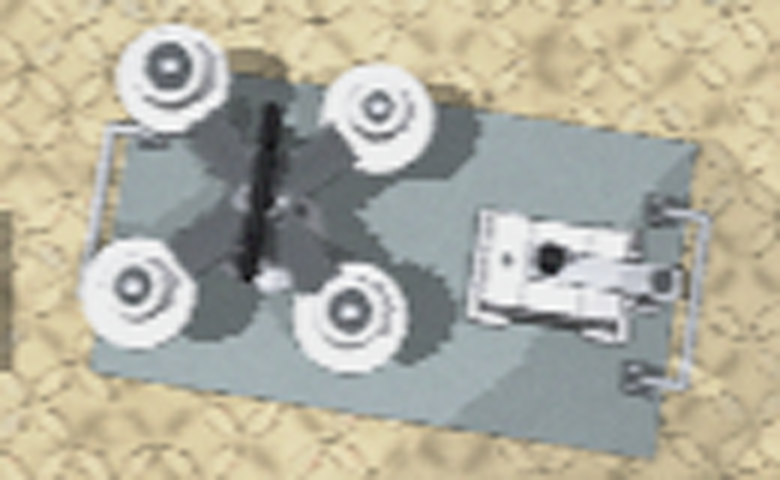

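The picture shows four hung drivers at crop (172,75), (378,118), (137,292) and (350,317). The wing is back along the carrier's x at (262,190), and the latch is shut over the seated block with its peg at (551,258). All measured values agree, so I hand the job in.

```bash
python3 -c "
from cell import manip;print(manip.sign_off())"
```

```text
the job is handed in; nothing more can be done
None
```

I handed the job in at 47 s with all four drivers hung home, the block down in the nest, the latch shut and the keeper locked, as checked in the last top camera view; no verdict came back.

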